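# Set the red candle glasses on their saucers

## Task

Set out the three red candle glasses on the washstand: carry each to the white saucer of its own size (smallest glass on the smallest saucer, middle one on the middle one, largest on the largest) and set it down gently so that it stands upright and flat inside the rim. Do not drop or tip the glasses, and leave the other candles and the red soap case where they are.

Things in the scene. Friction and masses are not known exactly. Their poses are not given: they have to be found in the camera images.
- red_small: the small red candle glass: an upright round cylinder of red glass filled with red wax, 36 mm across and 60 mm tall, loose, about 0.09 kg. Origin: centre of its underside; z up along its axis
- red_medium: the middle-sized red candle glass: an upright round cylinder of red glass filled with red wax, 50 mm across and 68 mm tall, loose, about 0.18 kg. Origin: centre of its underside; z up along its axis
- red_large: the large red candle glass: an upright round cylinder of red glass filled with red wax, 64 mm across and 76 mm tall, loose, about 0.32 kg. Origin: centre of its underside; z up along its axis
- saucer_small: the small white round saucer with a pale grey-blue floor, 68 mm across outside, 60 mm inside the rim; floor 5 mm thick, rim 4 mm wide with its top 9 mm above the counter. Stuck to the counter, does not slide. The small red glass fits inside its rim with 12 mm to spare all round. Origin: centre of its underside, on the counter (z = 0); z up
- saucer_medium: the middle-sized white round saucer with a pale grey-blue floor, 82 mm across outside, 74 mm inside the rim; floor 5 mm thick, rim 4 mm wide with its top 9 mm above the counter. Stuck to the counter, does not slide. The medium red glass fits inside its rim with 12 mm to spare all round. Origin: centre of its underside, on the counter (z = 0); z up
- saucer_large: the large white round saucer with a pale grey-blue floor, 96 mm across outside, 88 mm inside the rim; floor 5 mm thick, rim 4 mm wide with its top 9 mm above the counter. Stuck to the counter, does not slide. The large red glass fits inside its rim with 12 mm to spare all round. Origin: centre of its underside, on the counter (z = 0); z up
- blue_candle: a dark blue candle holder, upright round cylinder 58 mm across and 70 mm tall, loose; to be left alone. Origin: centre of its underside; z up
- green_candle: a green candle holder, upright round cylinder 44 mm across and 65 mm tall, loose; to be left alone. Origin: centre of its underside; z up
- steel_candle: a polished steel (with cream wax) candle holder, upright round cylinder 50 mm across and 60 mm tall, loose; to be left alone. Origin: centre of its underside; z up
- soap_case: a red, flat, oblong soap case, 92 x 60 mm (x, y) and 32 mm high, loose; to be left alone. Origin: centre of its underside; z up
There are look-alikes about, which are no part of the job. What is shaped like the red_small but purple or yellow is not meant. Leave any brown look-alike of the red_large alone.

How it is judged:
By the outcome, as a careful person would: the job done as asked, in the order asked, and still so for the second after the job is handed in, with the robot touching nothing.
It also fails if it takes over 86 s, if anything falls off the work surface, if the arm or the gripper's body presses on something with over 40 N, if the wrist force passes 120 N, or if a joint passes its speed limit or range.

## Robot

A 6-joint arm with a two-finger parallel gripper is mounted at the origin on the work surface. World frame = base frame: x ahead of the robot, y to its left, z up, the work surface at z = 0. Lengths are in mm, angles in rad, forces in N, time in s.
With the tool pointing down it reaches from about 350 to 975 mm from the base axis. Payload 17.4 kg.
Tool frame: the origin (TCP) lies on the centre line of the jaws, within the pads' length; the fingertips stand env.finger_overhang ahead of it and the grasp point (between the pads) lies 8 mm behind it (env.finger_overhang is the distance from the TCP to the fingertips, in mm); z points along the fingers, y is the direction in which the jaws open and shut (so a half turn about z gives the same grasp; the last joint's range is limited). The gripper opens to 85 mm and grips with 20 to 120 N. Pads are 22 mm wide; open, the fingers measure 114 mm over their backs; the gripper's body (76 mm by 85 mm) begins 54 mm behind the grasp point. The pads swing forward as they close: fully open they stand 13 mm farther back than shut.
Start: joints at [1.106, 0.116, 1.442, -0, 1.584, -0.038], TCP at [279.431, 614.452, 242.303] pointing down, gripper open.
Joint ranges: [-2.83, 2.83], [-0.83, 2.19], [0.07, 2.5], [-1.14, 4.28], [0.01, 3], [-2.97, 2.97]. Speed limits (rad/s): [1.89, 1.89, 2.22, 3.14, 3.14, 3.14].

## Interface

Orientations are given as a unit quaternion [x, y, z, w].
In Python, from plant import env, solver, grab_frame, ticket, spotter gives the robot as it stands. Calls block until the motion is done:
- env.reach(position, orientation): joint-space move of the TCP to a pose.
- env.servo_line(position, velocity=150, frame=None, until_force=None): straight line of the TCP; frame=None keeps the orientation; velocity is the mean speed in mm/s. With until_force (N) it stops when the force on the tool has changed by that much, and returns True; else False.
- env.move_joints(angles): joint-space move.
- env.gripper_to(opening, f_grip=None): opening from 0.0 (shut) to 1.0 (fully open); f_grip is the grip in N (None keeps the last); returns when the fingers have stopped.
- env.dwell(seconds).
- solver.solve_ik(position, orientation): joint angles nearest the present ones, or None.
- grab_frame(name): name is "scene" or "top"; returns a dict with "img" (384x512x3 uint8, red, green, blue), "intrinsics" (3x3 intrinsics, pixels), "pose" (4x4, takes a point from camera to world coordinates). Camera axes: x right, y up, looking along -z (the intrinsics and any distortion apply to the point x, -y, -z); pixel columns grow to the right and rows downward; lengths in mm; the calibration is good to about 2 mm. A picture is of the moment at which its call begins. There is no depth.
A pose or a line that the arm cannot do raises env.MotionError and nothing moves.
- ticket.sign_off(): hands the job in, once; it reports no verdict.
Trained networks look in the newest picture that a camera, given by its name, has taken for a name from the list of things; names that differ only in an ending like _2 or _b are one class to them, and where a whole thing is asked for, a point or a joint stands for the part that bears it (a point fixed in the world has none). Each returns a list of dicts, best first, with "p" (0 to 1); they miss things now and then, are a little off and sometimes report something else, mostly with a low value. They report only what shows in the picture. A call takes as long as a camera call. They do not tell look-alikes from the thing itself.
- spotter.look_for(camera, name): "location" ([x, y, z] in mm, in the coordinates of the camera as it stood for that picture, good to about 4 mm: the middle of the surface that is visible of it).
- spotter.masks_of(camera, name): "mask" (384x512 bool, what is visible of it).
- spotter.tip_of(camera, name): "location" ([x, y, z] in mm, in the coordinates of the camera as it stood for that picture, good to about 4 mm: a listed point, or the origin of a listed thing).
Readings, each from a call of its own:
- env.read_time(): time.
- env.read_joints(): joint angles.
- env.read_qvel(): joint speeds.
- env.read_joint_efforts(): joint torques, N m.
- env.read_ee_pos(): TCP position.
- env.read_tool_rot(): TCP orientation.
- env.read_wrist_force(): force on the tool from outside, world axes, zero at the start.
- env.read_moment(): the same for the moment, N m.
- env.read_opening(): opening from 0.0 (shut) to 1.0 (fully open).
Only numpy, scipy, OpenCV 4.12 (cv2) and the standard library are available. Lean on these libraries where they do the work, as an engineer would, in place of code of your own. Each camera call takes 0.05 s, during which the arm holds its last target.

## Working session

There is one attempt and no reset: what is moved stays moved. The work goes in short steps, each a Python script; the robot and the scene stay as the last script left them, time stands still between calls to the robot, and variables do not carry over. Pictures are saved under pics/ and viewed, and the job is handed in when it is done.

```bash
ls; mkdir -p pics; python3 - <<'E'
from plant import env, grab_frame
import cv2
for n in("scene","top"):
    f=grab_frame(n); cv2.imwrite(f"pics/{n}0.png",cv2.resize(f["img"][:,:,::-1],(800,600),interpolation=cv2.INTER_CUBIC)); print(n,f["intrinsics"],f["pose"].round(3),[k for k in f])
print(env.finger_overhang,env.read_time(),env.read_tool_rot(),env.read_ee_pos())
E
```

```text
pics
scene [[442.02587857   0.         251.77511582]
 [  0.         442.02587857 186.37240123]
 [  0.           0.           1.        ]] [[-7.050000e-01 -4.640000e-01  5.370000e-01  1.117101e+03]
 [ 7.090000e-01 -4.840000e-01  5.140000e-01  6.068700e+02]
 [ 2.100000e-02  7.420000e-01  6.700000e-01  8.252730e+02]
 [ 0.000000e+00  0.000000e+00  0.000000e+00  1.000000e+00]] ['img', 'intrinsics', 'pose']
top [[357.25774015   0.         253.57543247]
 [  0.         357.25774015 190.47629526]
 [  0.           0.           1.        ]] [[-2.400000e-02  9.840000e-01 -1.760000e-01  3.129380e+02]
 [-9.990000e-01 -2.800000e-02 -1.800000e-02 -5.510000e-01]
 [-2.300000e-02  1.760000e-01  9.840000e-01  1.008769e+03]
 [ 0.000000e+00  0.000000e+00  0.000000e+00  1.000000e+00]] ['img', 'intrinsics', 'pose']
11.0 0.1 [ 2.11780252e-01  9.77317181e-01 -4.91972254e-04 -1.06655656e-04] [279.37141637 614.31090514 241.64127819]
```

View pics/scene0.png

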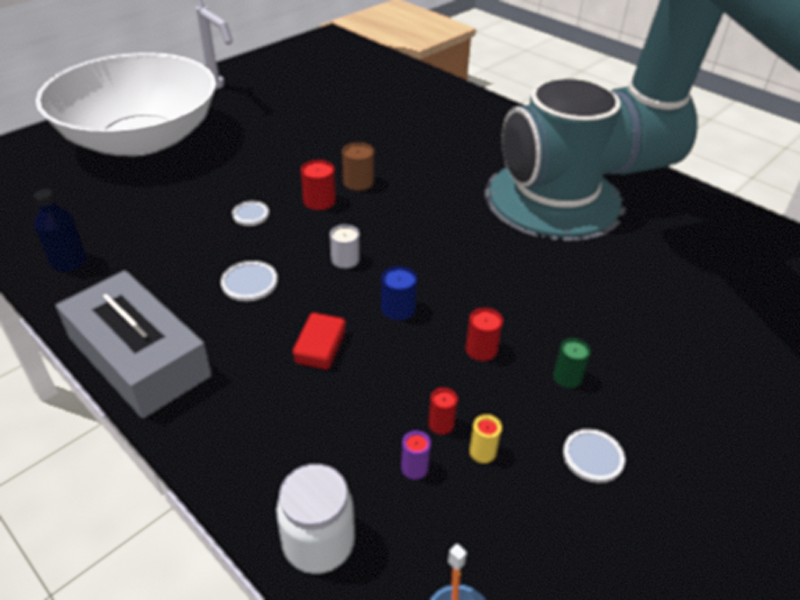

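View pics/top0.png

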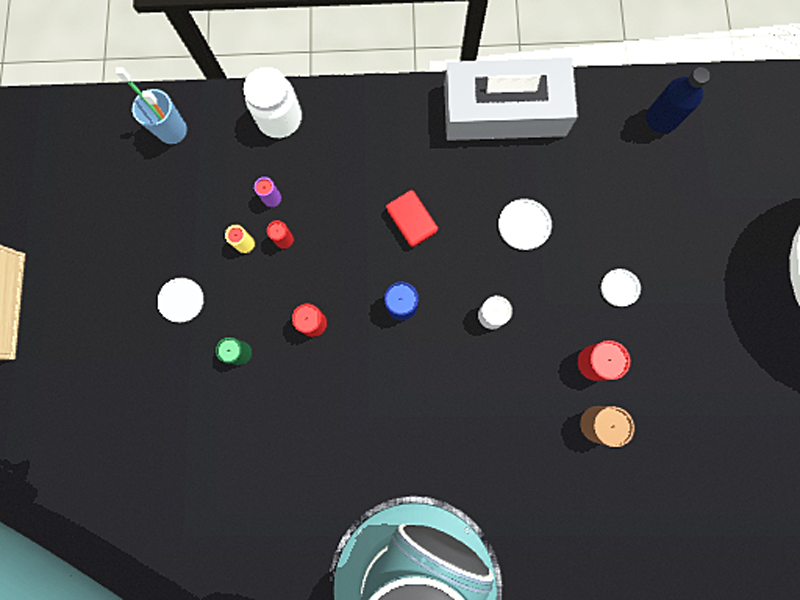

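Scene view (800x600 pixels). Red cylinders that could be meant:
- (443,410), the smallest
- (485,335), the middle one
- (318,185), the largest

Look-alikes to leave:
- purple (416,455) and yellow (485,438), both with red wax
- brown (358,165)
- soap case (320,340)

The saucers are at top-view (621,288), the small one, and at (525,224) and (181,300), whose sizes I'll measure.

```bash
cat > h.py <<'E'
from plant import env, solver, grab_frame, ticket, spotter
import numpy as np, cv2
from scipy.optimize import least_squares
def proj(f,P):
    T=np.linalg.inv(f["pose"]); c=np.atleast_2d(P)@T[:3,:3].T+T[:3,3]
    K=f["intrinsics"]; return np.c_[K[0,0]*c[:,0]/-c[:,2]+K[0,2], K[1,1]*-c[:,1]/-c[:,2]+K[1,2]]
def towld(f,p): return f["pose"][:3,:3]@np.array(p)+f["pose"][:3,3]
def ring(x,y,z,r):
    a=np.linspace(0,2*np.pi,60,endpoint=False); return np.c_[x+r*np.cos(a),y+r*np.sin(a),0*a+z]
def hull(f,x,y,z,r,h):
    return cv2.convexHull(proj(f,np.r_[ring(x,y,z,r),ring(x,y,z+h,r)]).astype(np.float32))
def cen(c):
    m=cv2.moments(c); return np.array([m["m10"]/m["m00"],m["m01"]/m["m00"]])
def maskc(m):
    m=m.astype(np.uint8); n,l,s,c=cv2.connectedComponentsWithStats(m); i=1+np.argmax(s[1:,4]); return c[i],s[i,4]
def fit(fs,obs,x0,r,h,z=0):
    # obs: list of centroids
    g=lambda p: np.concatenate([cen(hull(f,p[0],p[1],z,r,h))-o for f,o in zip(fs,obs)])
    s=least_squares(g,x0,x_scale=10,diff_step=1e-3); return s.x,s.fun
DIM=dict(red_small=(18,60),red_medium=(25,68),red_large=(32,76),blue_candle=(29,70),green_candle=(22,65),steel_candle=(25,60),saucer_small=(34,9),saucer_medium=(41,9),saucer_large=(48,9))
E
python3 - <<'E'
from h import *
F={n:grab_frame(n) for n in("scene","top")}
for k,(r,h) in DIM.items():
    for n,f in F.items():
        for d in spotter.masks_of(n,k)[:6]:
            if d["p"]<.2: continue
            c,a=maskc(d["mask"])
            x,e=fit([f],[c],np.array([600.,0.]),r,h)
            col=f["img"][d["mask"]].mean(0).astype(int)
            A=cv2.contourArea(hull(f,*x,0,r,h))
            print(k,n,round(d["p"],2),c.round(1),"area",a,"model",round(A),x.round(1),col)
E
```

```text
red_small scene 0.91 [265.3 290.9] area 512 model 469 [695.3 251.6] [122  48 105]
red_small scene 0.84 [282.5 263. ] area 421 model 331 [532.3   0. ] [147  28  30]
red_small scene 0.58 [309.8 280.3] area 475 model 320 [491.3   0. ] [195 139  62]
red_small top 0.72 [170.6 122.3] area 203 model 212 [693.5   0. ] [188  93 154]
red_small top 0.71 [153.3 152.5] area 234 model 199 [604.7   0. ] [240 186 114]
red_medium scene 0.61 [308.9 213.9] area 619 model 493 [374.9   0. ] [149  29  30]
red_medium scene 0.47 [159.  179.4] area 589 model 652 [694.6   0. ] [193 201 220]
red_medium top 0.6 [197.6 204.6] area 356 model 321 [451.1   0. ] [233  87  86]
red_large scene 0.88 [228.6 105.7] area 556 model 760 [404.3   0. ] [91 57 38]
red_large scene 0.74 [203.2 117.9] area 581 model 819 [495.4   0. ] [142  26  28]
red_large top 0.9 [386.1 230.9] area 726 model 488 [364.4   0. ] [213 105 103]
red_large top 0.81 [388.4 272.3] area 739 model 817 [0. 0.] [193 150 109]
red_large top 0.71 [114.6 191.8] area 618 model 533 [492.2   0. ] [253 254 254]
blue_candle scene 0.63 [254.3 187.5] area 632 model 66
[... 498 characters left out ...]
9.2   0. ] [188  38  39]
steel_candle top 0.8 [316.3 199.9] area 326 model 341 [ 456.1 -154. ] [237 237 236]
saucer_small scene 0.53 [160.  136.4] area 295 model 467 [614.2   0. ] [181 185 198]
saucer_small top 0.67 [396.6 183.5] area 475 model 477 [ 501.6 -388.4] [246 247 247]
saucer_medium scene 0.85 [379.4 291.4] area 958 model 457 [  0. 306.] [195 201 218]
saucer_medium scene 0.53 [203.6 218.2] area 816 model 687 [640.2   0. ] [193  39  39]
saucer_medium top 0.94 [114.6 192.1] area 637 model 651 [499.3   0. ] [250 251 251]
saucer_large scene 0.72 [158.9 179.7] area 697 model 981 [682.3   0. ] [189 195 211]
saucer_large top 0.62 [335.1 143.4] area 883 model 846 [625.6   0. ] [246 246 246]
```

```bash
python3 - <<'E'
from h import *
f=grab_frame("scene");i=f["img"][:,:,::-1]
cv2.imwrite("pics/crop0.png",cv2.resize(i[180:320,230:410],None,fx=4,fy=4,interpolation=cv2.INTER_CUBIC))
E
```

```text
(no output)
```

View pics/crop0.png

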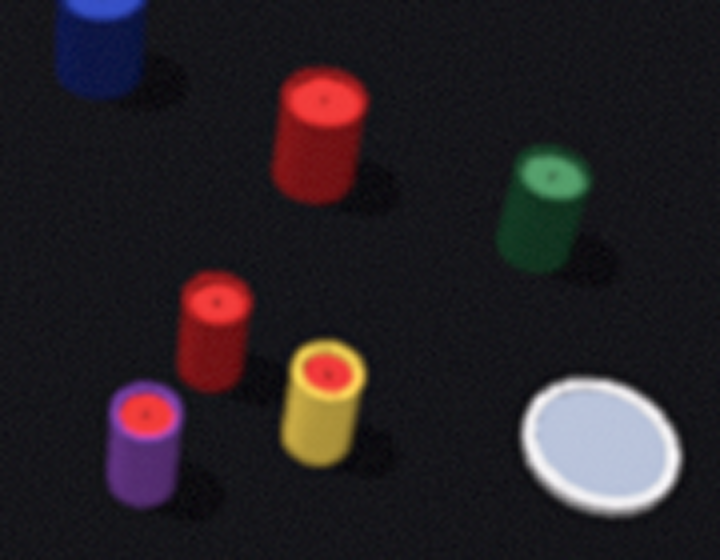

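The crop shows a fully red small glass at its left centre, with purple and yellow ones beside it, so the choice is confirmed. The fit had a bug: the numerical step was zero at y=0. I'll fix that and use colour masks from both views.

```bash
cat >> h.py <<'E'
def fit(fs,obs,x0,r,h,z=0):
    g=lambda p: np.concatenate([cen(hull(f,p[0]*1000-1000,p[1]*1000-1000,z,r,h))-o for f,o in zip(fs,obs)])
    s=least_squares(g,(np.array(x0)+1000)/1000,diff_step=2e-3); return s.x*1000-1000,s.fun
def seg(f,px,kind):
    """connected comp. nearest the pixel (512-image)"""
    I=f["img"].astype(int); R,G,B=I[...,0],I[...,1],I[...,2]
    hsv=cv2.cvtColor(f["img"],cv2.COLOR_RGB2HSV).astype(int); H,S,V=hsv[...,0],hsv[...,1],hsv[...,2]
    m={"red":(V>50)&(S>110)&((H<8)|(H>172)),"white":(V>100)&(S<80),"blue":(S>110)&(V>45)&(H>100)&(H<130),
       "green":(S>70)&(H>50)&(H<95)&(V>35),"yellow":(S>80)&(H>15)&(H<35)&(V>60),"purple":(S>80)&(H>130)&(H<165)&(V>40),"brown":(S>70)&(H>5)&(H<20)&(V>35)}[kind].astype(np.uint8)
    n,l,s,c=cv2.connectedComponentsWithStats(m)
    ok=[i for i in range(1,n) if s[i,4]>60]
    i=min(ok,key=lambda i:np.hypot(*(c[i]-px))); return (l==i).astype(np.uint8)
def segc(f,px,kind):
    m=seg(f,px,kind); cs,_=cv2.findContours(m,cv2.RETR_EXTERNAL,cv2.CHAIN_APPROX_NONE); c=cv2.convexHull(max(cs,key=cv2.contourArea))
    k=np.zeros(m.shape,np.uint8); cv2.fillConvexPoly(k,c,1); M=cv2.moments(k,True); return np.array([M["m10"],M["m01"]])/M["m00"],M["m00"]
S=1.5625
PX=dict(red_small=((443,410),(280,235),"red"),red_medium=((485,335),(309,320),"red"),red_large=((318,185),(605,360),"red"),
 saucer_small=((250,212),(621,288),"white"),saucer_A=((248,280),(525,224),"white"),saucer_B=((594,455),(181,300),"white"),
 blue_candle=((398,293),(402,300),"blue"),green_candle=((570,363),(232,350),"green"),steel_candle=((345,245),(495,312),"white"))
E
cat > m.py <<'E'
from h import *
F={n:grab_frame(n) for n in("scene","top")}; fs=[F["scene"],F["top"]]
for k,(a,b,col) in PX.items():
    (c1,A1),(c2,A2)=segc(fs[0],np.array(a)/S,col),segc(fs[1],np.array(b)/S,col)
    for nm in ([k] if k in DIM else ["saucer_medium","saucer_large"]):
        r,h=DIM[nm]
        xs,_=fit(fs[:1],[c1],[600,100],r,h); xt,_=fit(fs[1:],[c2],[600,100],r,h); x,e=fit(fs,[c1,c2],[600,100],r,h)
        print(k,nm,"scene",xs.round(1),"top",xt.round(1),"both",x.round(1),"areas",A1,round(cv2.contourArea(hull(fs[0],*x,0,r,h))),A2,round(cv2.contourArea(hull(fs[1],*x,0,r,h))))
E
python3 m.py
```

```text
red_small red_small scene [610.5 226.4] top [612.5 227.6] both [611.4 227. ] areas 529.0 426 236.0 218
red_medium red_medium scene [450.2 171.2] top [451.5 171.9] both [451.  171.6] areas 737.0 607 378.0 355
red_large red_large scene [ 365.7 -336. ] top [ 366.5 -333.7] both [ 366.6 -334.3] areas 686.0 580 736.0 693
saucer_small saucer_small scene [ 499.5 -391.9] top [ 501.  -388.9] both [ 500.8 -389.6] areas 313.0 268 505.0 478
saucer_A saucer_medium scene [ 625.2 -224.8] top [ 625.8 -223.7] both [ 625.7 -224. ] areas 764.0 517 903.0 634
saucer_A saucer_large scene [ 624.9 -225. ] top [ 625.9 -223.6] both [ 625.6 -224.1] areas 764.0 694 903.0 863
saucer_B saucer_medium scene [499.2 416.1] top [500.3 416.5] both [499.8 416.2] areas 1097.0 1002 695.0 660
saucer_B saucer_large scene [498.9 415.7] top [500.4 416.5] both [499.6 416. ] areas 1097.0 1354 695.0 897
blue_candle blue_candle scene [479.    6.8] top [481.1   9.3] both [480.5   8.4] areas 747.0 673 454.0 432
green_candle green_candle scene [398.8 304.1] top [400.5 306. ] both [399.8 305.1] areas 599.0 546 344.0 324
steel_candle steel_candle scene [ 455.5 -156.8] top [ 457.1 -154.6] both [ 456.7 -155.2] areas 457.0 429 366.0 341
```

```bash
cat >> h.py <<'E'
def q(phi):
    t=np.radians(phi+90)/2; return [np.cos(t),np.sin(t),0,0]
E
python3 - <<'E'
from h import *
f=grab_frame("top"); g=grab_frame("scene")
for k,a,b,r,h in(("purple",(267,192),(416,455),18,60),("yellow",(240,240),(485,438),18,60),("brown",(608,428),(358,165),32,76)):
    print(k,fit([f],[segc(f,np.array(a)/S,k)[0]],[600,0],r,h)[0].round(1),fit([g],[segc(g,np.array(b)/S,k)[0]],[600,0],r,h)[0].round(1))
for n,p in dict(s=(611,227),S=(500,-390),m=(451,171),M=(500,416),l=(366,-334),L=(625.6,-224)).items():
    for phi in range(0,360,30):
        r=[solver.solve_ik([*p,z],q(phi)) for z in(35,170)]
        print(n,phi,[None if x is None else np.round(x,1).tolist() for x in r][0], r[1] is not None) if phi%90==0 else 0
E
```

```text
purple [694.5 251.8] [693.7 251. ]
yellow [606.2 301. ] [604.6 300.4]
brown [ 259.3 -329.9] [ 258.4 -332.1]
s 0 [0.3, 0.2, 1.7, -0.0, 1.2, 0.3] True
s 90 [0.3, 0.2, 1.7, -0.0, 1.2, -1.3] True
s 180 [0.3, 0.2, 1.7, -0.0, 1.2, -2.8] True
s 270 [0.3, 0.2, 1.7, -0.0, 1.2, 1.9] True
S 0 [-0.7, 0.2, 1.7, -0.0, 1.2, -0.7] True
S 90 [-0.7, 0.2, 1.7, -0.0, 1.2, -2.3] True
S 180 [-0.7, 0.2, 1.7, -0.0, 1.2, 2.4] True
S 270 [-0.7, 0.2, 1.7, -0.0, 1.2, 0.9] True
m 0 [0.3, -0.2, 2.1, -0.0, 1.2, 0.3] True
m 90 [0.3, -0.2, 2.1, -0.0, 1.2, -1.3] True
m 180 [0.3, -0.2, 2.1, -0.0, 1.2, -2.8] True
m 270 [0.3, -0.2, 2.1, -0.0, 1.2, 1.9] True
M 0 [0.7, 0.2, 1.7, -0.0, 1.2, 0.7] True
M 90 [0.7, 0.2, 1.7, -0.0, 1.2, -0.9] True
M 180 [0.7, 0.2, 1.7, -0.0, 1.2, -2.5] True
M 270 [0.7, 0.2, 1.7, -0.0, 1.2, 2.2] True
l 0 [-0.8, -0.1, 2.0, -0.0, 1.2, -0.8] True
l 90 [-0.8, -0.1, 2.0, -0.0, 1.2, -2.4] True
l 180 [-0.8, -0.1, 2.0, -0.0, 1.2, 2.4] True
l 270 [-0.8, -0.1, 2.0, -0.0, 1.2, 0.8] True
L 0 [-0.4, 0.2, 1.7, -0.0, 1.3, -0.4] True
L 90 [-0.4, 0.2, 1.7, -0.0, 1.3, -2.0] True
L 180 [-0.4, 0.2, 1.7, -0.0, 1.3, 2.8] True
L 270 [-0.4, 0.2, 1.7, -0.0, 1.3, 1.2] True
```

Neighbours: purple (694,251), yellow (605,301), brown (259,-331). Jaw directions: -35° for the small glass, 0° for the medium and 270° for the large, which all stay clear of these. I'll do the small glass first.

```bash
cat >> h.py <<'E'
def pick(p,phi,zg,op,grip,up=130):
    env.reach([*p,zg+up],q(phi)); env.gripper_to(op)
    env.servo_line([*p,zg+45],velocity=200)
    hit=env.servo_line([*p,zg],velocity=70,until_force=6)
    print("descent hit",hit,env.read_ee_pos().round(1))
    if hit: return
    env.gripper_to(0.0,grip); o=env.read_opening(); print("closed opening",round(o,3),"mm",round(o*85,1))
    env.servo_line([*p,zg+20],velocity=50); env.servo_line([*p,zg+up],velocity=150)
    env.dwell(.2); print("lifted",round(env.read_opening(),3),env.read_wrist_force().round(2),"t",round(env.read_time(),1))
def snap(n):
    f=grab_frame("scene");g=grab_frame("top")
    a=[cv2.resize(x["img"][:,:,::-1],(400,300)) for x in(f,g)]; cv2.imwrite(f"pics/{n}.png",np.vstack(a)); return f,g
def place(p,zg,op,up=130):
    env.servo_line([*p,zg+up],velocity=200)
    env.servo_line([*p,zg+20],velocity=120)
    env.servo_line([*p,zg+8],velocity=40); env.dwell(.2)
    hit=env.servo_line([*p,zg+2.5],velocity=8,until_force=2.5)
    print("touch",hit,env.read_ee_pos().round(1),"expect z",zg+5)
    return hit
def release(p,zg,op,up=130):
    env.gripper_to(op); e=env.read_ee_pos()
    env.servo_line([*p,zg+50],velocity=60); env.servo_line([*p,zg+up],velocity=200); print("t",env.read_time())
E
python3 - <<'E'
from h import *
pick((611.4,227),-35,30,.72,35); snap("s1")
E
```

```text
descent hit False [611.6 227.1  30.3]
closed opening 0.413 mm 35.1
lifted 0.412 [ 0.11 -0.51 -0.52] t 6.9
```

View pics/s1.png

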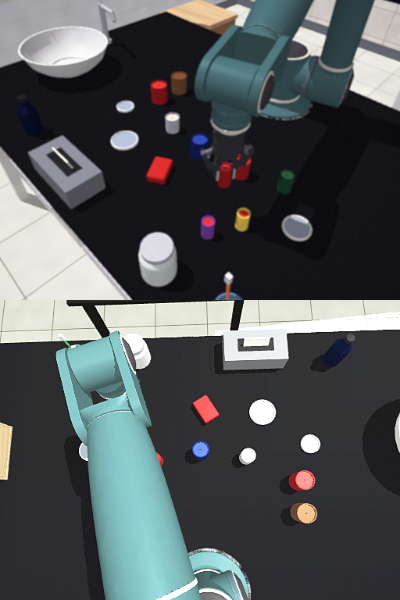

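The small glass is held upright in the jaws, at about (225,175) in the upper half. Purple and yellow haven't moved. The opening of 35 mm matches the 36 mm glass. Next I place it.

```bash
python3 - <<'E'
from h import *
p=(500.6,-389.9)
h=place(p,30,.72)
if h: release(p,30,.72)
f,g=snap("s2")
i=f["img"][:,:,::-1]; cv2.imwrite("pics/s2c.png",cv2.resize(i[60:220,80:300],None,fx=3,fy=3))
E
```

```text
touch True [ 500.6 -390.    35.7] expect z 35
t 14.2917
```

View pics/s2c.png

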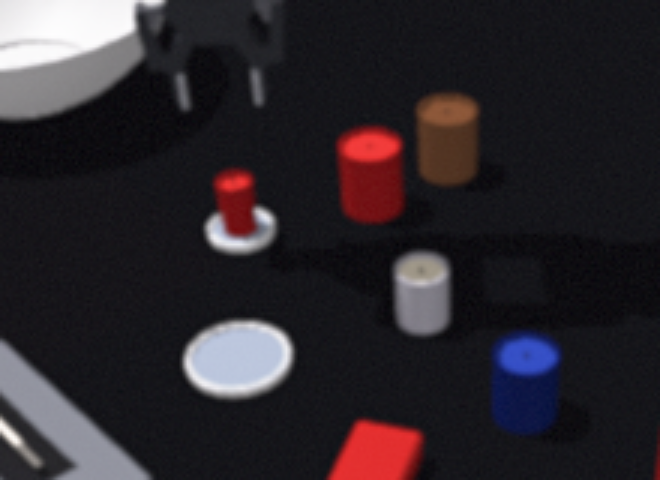

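The small glass stands in its saucer, but its image axis leans a little. I'll check that against the projection model for an upright glass.

```bash
python3 - <<'E'
from h import *
f=grab_frame("scene")
c,A=segc(f,np.array([80+237/3,60+205/3]),"red"); x,e=fit([f],[c],[500,-390],18,60,5)
print(x.round(1),A,cv2.contourArea(hull(f,*x,5,18,60)))
i=cv2.resize(f["img"][60:160,120:240,::-1].copy(),None,fx=6,fy=6,interpolation=cv2.INTER_CUBIC)
for hh,col in((hull(f,*x,5,18,60),(0,255,0)),(cv2.convexHull(proj(f,ring(500.6,-389.9,9,34)).astype(np.float32)),(255,255,0)),(hull(f,366.6,-334.3,0,32,76),(0,255,0))):
    cv2.polylines(i,[(((hh.reshape(-1,2)-[120,60]+.5)*6)).astype(int)],True,col,1)
cv2.imwrite("pics/s3.png",i)
E
```

```text
[ 496.9 -398.2] 275.0 250.32145406317431
```

View pics/s3.png

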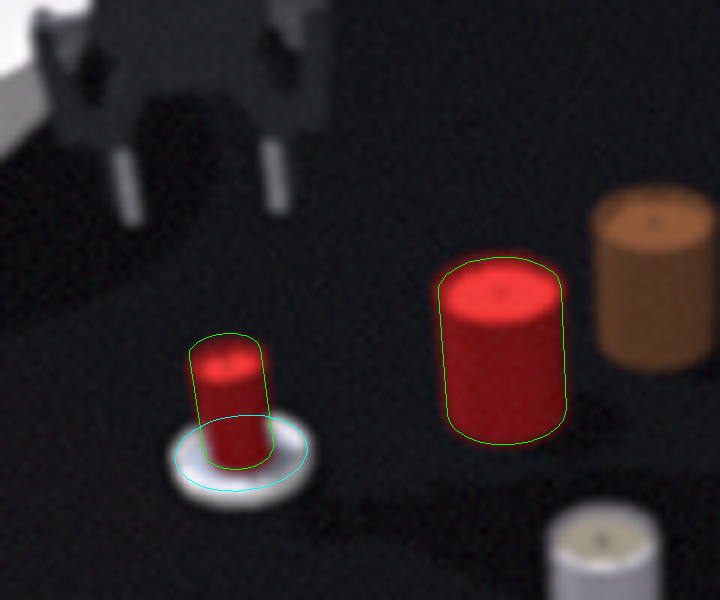

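The lean matches the projection of an upright glass, so it is perspective. The glass looks about centred in its saucer, and I'll confirm from the top camera once the arm is away. Medium glass next.

```bash
python3 - <<'E'
from h import *
pick((451,171.6),0,33,.9,40)
o=env.read_opening()*85
if o>42:
    p=(499.9,416.2)
    if place(p,33,.92): release(p,33,.92)
f,g=snap("m1")
a=cv2.resize(g["img"][150:260,330:450,::-1],None,fx=4,fy=4,interpolation=cv2.INTER_CUBIC)
b=cv2.resize(f["img"][190:340,290:440,::-1],(440,440),interpolation=cv2.INTER_CUBIC)
cv2.imwrite("pics/m1c.png",np.hstack([a[:440,:],b])[:, :800])
E
```

```text
descent hit False [451.2 171.7  33.2]
closed opening 0.576 mm 49.0
lifted 0.579 [-0.21  0.4  -1.27] t 20.1
touch True [499.9 416.2  38.7] expect z 38
t 25.525
```

View pics/m1c.png

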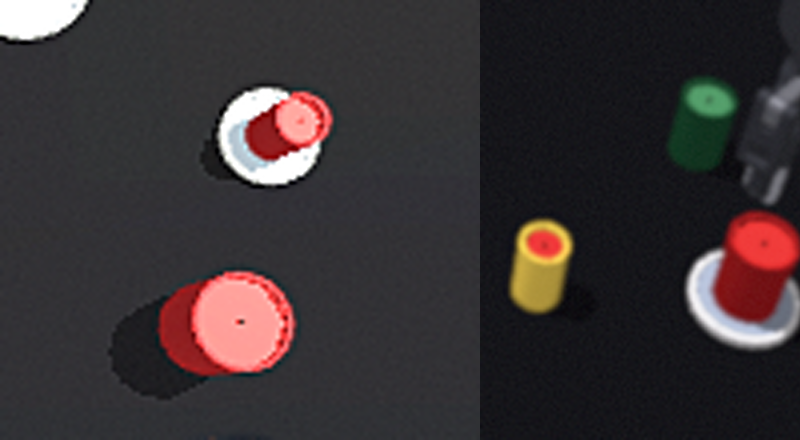

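View pics/m1.png

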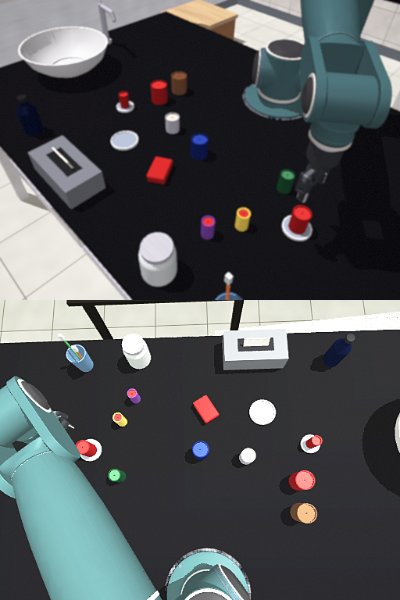

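Both glasses stand centred on their saucers. Large glass next.

```bash
python3 - <<'E'
from h import *
pick((366.5,-334.6),270,37,1.0,50)
o=env.read_opening()*85
if o>55:
    p=(625.6,-224.0)
    if place(p,37,1.0): release(p,37,1.0)
env.reach([450,430,300],q(0)) if 0 else env.reach([279,614,242],[0.2118,0.9773,0,0])
snap("l1"); print(env.read_time())
E
```

```text
descent hit False [ 366.6 -334.7   37.2]
closed opening 0.736 mm 62.5
lifted 0.737 [-0.66  0.17 -5.07] t 31.9
touch True [ 625.6 -224.    42.8] expect z 42
t 37.4
40.6833
```

View pics/l1.png

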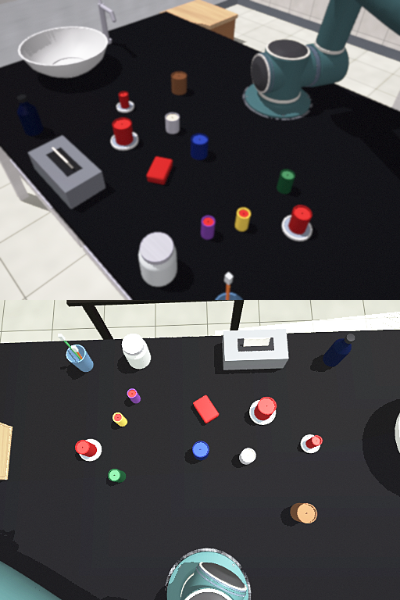

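All three are placed and the arm is clear. Now a numeric check of glasses against saucers, and of the things to be left alone.

```bash
python3 - <<'E'
from h import *
f=grab_frame("scene"); g=grab_frame("top")
for k,t in dict(red_small=(500.6,-389.7),red_medium=(499.8,416.2),red_large=(625.6,-224.1)).items():
    r,h=DIM[k]; o=[]
    for F in(f,g):
        px=cen(hull(F,*t,5,r,h)); c,A=segc(F,px,"red"); x,_=fit([F],[c],t,r,h,5); o.append((x.round(1),A,round(cv2.contourArea(hull(F,*x,5,r,h)))))
    print(k,t,o)
for k,a,b in(("blue","blue_candle",(480.5,8.4)),("green","green_candle",(399.8,305.1)),("white","steel_candle",(456.7,-155.2)),):
    r,h=DIM[a]; print(a,b,[fit([F],[segc(F,cen(hull(F,*b,0,r,h)),k)[0]],b,r,h)[0].round(1) for F in(f,g)])
for k,b,r,h in(("purple",(694,251.4),18,60),("yellow",(605.4,300.7),18,60),("brown",(258.9,-331),32,76)):
    print(k,b,[fit([F],[segc(F,cen(hull(F,*b,0,r,h)),k)[0]],b,r,h)[0].round(1) for F in(f,g)])
# soap
o=cv2.imread("pics/top0.png"); n=cv2.resize(g["img"][:,:,::-1],(800,600),interpolation=cv2.INTER_CUBIC)
print("soap diff",cv2.absdiff(o,n)[180:260,375:450].max())
a=[cv2.resize(F["img"][y-35:y+35,x-35:x+35,::-1],(260,260),interpolation=cv2.INTER_CUBIC) for F in(f,g) for x,y in [cen(hull(F,*t,5,r,60)).astype(int) for t,r in(((500.6,-389.7),18),((499.8,416.2),25),((625.6,-224.1),32))]]
cv2.imwrite("pics/fin.png",np.vstack([np.hstack(a[:3]),np.hstack(a[3:])]))
E
```

```text
red_small (500.6, -389.7) [(array([ 496.9, -398.2]), 275.0, 250), (array([ 501.2, -390.8]), 270.0, 258)]
red_medium (499.8, 416.2) [(array([494.6, 415.1]), 894.0, 833), (array([499.7, 417.3]), 469.0, 449)]
red_large (625.6, -224.1) [(array([ 622.3, -230.6]), 829.0, 781), (array([ 625.8, -224.8]), 646.0, 635)]
blue_candle (480.5, 8.4) [array([478.8,   7.4]), array([481.1,   9.3])]
green_candle (399.8, 305.1) [array([398.8, 304.3]), array([400.5, 306. ])]
steel_candle (456.7, -155.2) [array([ 455.5, -156.8]), array([ 457.1, -154.6])]
purple (694, 251.4) [array([693.7, 251. ]), array([694.2, 251.9])]
yellow (605.4, 300.7) [array([604.6, 300.6]), array([606.4, 301.2])]
brown (258.9, -331) [array([ 258.3, -332.2]), array([ 259.3, -329.9])]
soap diff 8
```

View pics/fin.png

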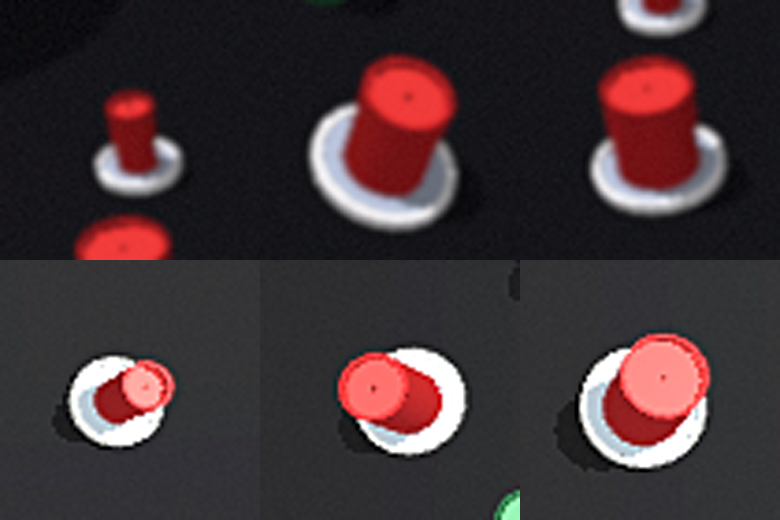

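The top view puts the glasses within about 1 mm of the saucer centres, and the crops show them upright inside the rims. The scene-camera fit reads up to 9 mm farther away. The likely cause is that the white saucer washes out the glasses' lower edge in its blurred image, and all three shift away from the camera. The floor shows all round the bases, so I'm handing in.

```bash
python3 -c "
from plant import ticket,env
print(env.read_time()); print(ticket.sign_off())"
```

```text
40.7833
the job is handed in; nothing more can be done
None
```

All three red glasses are on the saucers of their own size, and I handed the job in at 40.8 s of the 86 s allowed. I placed them in the order small, medium, large. Each was gripped near mid-height and lowered slowly until it touched, within 1 mm of the expected floor height. I then released it and moved the arm well clear.

**Last checks:**
- **Glasses:** the top camera puts each within about 1.3 mm of its saucer's centre, and the crops from both cameras show them upright inside the rims.
- **Other things:** the blue, green, steel, purple, yellow and brown candles are within 2 mm of where they started, and the soap case looks the same in the picture.

**One disagreement:** the scene-camera fit put the glasses 5 to 9 mm off centre. I put this down to the blurred edge between red glass and white saucer spoiling its mask, because the top view and the crops both show them centred.

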